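# Close the clamp strap and set its thumbscrew

### The arm

A 6-joint arm with a two-finger parallel gripper is mounted at the origin on the work surface. World frame = base frame: x ahead of the robot, y to its left, z up, the work surface at z = 0. Lengths are in m, angles in rad, forces in N, time in s.
With the tool pointing down it reaches from about 0.25 to 0.775 m from the base axis. Payload 8.9 kg.
Tool frame: the origin (TCP) lies midway between the tips of the shut fingers; the grasp point (between the pads) lies 19 mm behind it (arm.pinch_z is the distance from the TCP to the grasp point, in m); z points along the fingers, x is the direction in which the jaws open and shut, and the axes are right-handed (so a half turn about z gives the same grasp; the last joint's range is limited). The gripper opens to 85 mm and grips with 20 to 120 N. Pads are 22 mm wide; open, the fingers measure 114 mm over their backs; the gripper's body (76 mm by 85 mm) begins 54 mm behind the grasp point. The pads swing forward as they close: fully open they stand 13 mm farther back than shut.
Start: joints at [-1.285, 0.291, -0.153, 1.127, 0, 1.431], TCP at [0.216, -0.478, 0.231] pointing down, gripper open.
Joint ranges: [-2.52, 2.52], [-0.91, 1.74], [-1.3, 1.37], [-1.96, 2.02], [-1.52, 1.47], [-3.14, 3.14]. Speed limits (rad/s): [2.22, 2.22, 2.79, 3.14, 3.14, 3.14].

### API

Orientations are given as a unit quaternion [w, x, y, z].
In Python, from workcell import arm, cams gives the robot as it stands. The module is installed in compiled form; this text tells all that it offers.
- The arm moves only by the tool apply_moves, never from a script. Its argument "commands" is a list that holds one entry, the list of rows, each a list of 5 numbers: the shift along the tool's x, y, z in cm, then the turn about the tool's z in degrees, then the opening, from 0 (shut) to 1 (fully open). In form: [[[tx, ty, tz, roll, grip], ...]]. A call has 1 to 20 rows; each row is the pose to reach, as a shift and turn from the pose commanded when the call began, along the tool's axes at that moment; what a row does not reach only later rows make up. A row lasts 1/12 s, in which the tool goes at most 41.7 mm and 7.16 degrees, less where a joint would pass 70% of its speed; a pose out of reach is approached as far as the arm can. A call with a gripper value outside its range is refused whole. The fingers move at their own pace and stop on an object; the grip force is fixed at half the most. Time passes only in rows, so rows that repeat a pose let the fingers close. It gives the time, the measured TCP pose, the force and the opening at its end, in the units of the state.
- arm.get_state(): the state, without advancing time (a new reading comes with each control period).
- cams.read_camera(name): name is "scene" or "top" or "wrist"; returns a dict with "pixels" (384x512x3 uint8, red, green, blue), "fx", "fy", "cx", "cy" (pixels), "T" (4x4, takes a point from camera to world coordinates). Camera axes: x right, y up, looking along -z (the intrinsics and any distortion apply to the point x, -y, -z); pixel columns grow to the right and rows downward; lengths in m; the calibration is good to about 2 mm. A picture is of the moment at which its call begins. There is no depth.
- arm.finish_job(): hands the job in, once; it reports no verdict.
The state is a dict: "time_s": time; "joint_positions": joint angles; "joint_vel": joint speeds; "effort": joint torques, N m; "tcp_pos": TCP position; "eef_rot": TCP orientation; "ft_force": force on the tool from outside, world axes, zero at the start; "wrist_torque": the same for the moment, N m; "finger_gap": finger opening in m.
Only numpy, scipy, OpenCV 4.12 (cv2) and the standard library are available. Lean on these libraries where they do the work, as an engineer would, in place of code of your own. Each camera call takes 0.05 s, during which the arm holds its last target.

### The job

Flip the hinged clamp strap over so that its thumbscrew side faces up and it lies flat on the rest post over the aluminium flange. Then turn the thumbscrew clockwise until it seats, and back it off a quarter turn so that the flange can still be nudged. Finish while still gripping the thumbscrew there, and leave the things standing around the clamp where they are.

Things in the scene. Friction and masses are not known exactly. Their poses are not given: they have to be found in the camera images.
- fixture: Dark steel clamp fixture, bolted down: base plate 190 x 90 x 12 mm, with an aluminium flange on it. Origin: centre of the underside, on the bench. Its x axis runs level from the hinge (60 mm on the -x side of the origin) to the rest post (47 mm on the +x side, top 48 mm above the bench; 20 mm long, 36 mm wide); z is up. The two hinge cheeks, beside the strap, rise to 66 mm. The hinge axis is level, along the fixture's y, 52 mm above the bench.
- strap_swing (a joint): Angle of the strap about its hinge, rad: 0 = shut, lying level along the fixture's +x on the rest post with the thumbscrew side up (a firm stop); pi/2 = upright; it starts leaning back beyond upright, at 1.9 to 2.5, with the thumbscrew side facing outwards and down. Stiff hinge (about 0.3 N m): the strap stays where it is left, and 3 to 6 N at its free end moves it.
- strap_hinge (a point): Point on the hinge axis, in the middle of the strap's width and thickness. Its x axis runs along the strap to the free end, its z axis out of the thumbscrew side. The strap is a steel bar 118 mm long from here, 36 mm wide, 8 mm thick (4 mm either side of this point), about 0.2 kg.
- strap_end (a point): Point on the thumbscrew side's surface of the strap, mid-width, 108 mm from the hinge axis and 10 mm short of the free end. When the strap is shut it is the place to press, above the rest post, 56 mm above the bench.
- screw: Brass thumbscrew standing on the strap 58 mm from the hinge axis. Origin on its axis at the strap's surface; z out of the strap along the axis. A round collar 22 mm across and 14 mm tall, and on it a flat wing 38 mm long (along its x), 10 mm thick (its y), from 14 to 42 mm above the strap: grip the wing across its thickness. It turns in place, without rising or sinking. Moderately stiff (0.06 N m): it stays where it is left.
- screw_grip (a point): Point on the thumbscrew's axis in the middle of the wing's height, 30 mm above the strap's surface: the place to grip. Its axes are those of the thumbscrew.
- screw_turn (a joint): Angle of the thumbscrew, rad: 0 = seated (a firm stop; the wing then lies along the strap), growing as it is backed off, counter-clockwise seen from above with the strap shut; pi/2 = a quarter turn off, wing square across the strap. It starts 1.0 to 2.3 from seated, and ends at 3.6. When the strap is shut the wing points along the fixture's x axis turned by this angle about vertical.
- spray_can: Bystander: grey spray can, 52 mm across, 170 mm tall, upright; origin at the centre of its underside.
- jar: Bystander: glass jar with steel lid, 70 mm across, 100 mm tall, upright; origin at the centre of its underside.
- wrench: Bystander: steel spanner lying on the bench; origin at its middle, x along it.
- cup: Bystander: white plastic cup, 70 mm across, 80 mm tall, upright; origin at the centre of its underside.
Not all that is in view belongs to the job. Several things have the shape of the fixture; the one meant has the colours described above.

How it is judged:
By the outcome, as a careful person would: the job done as asked, in the order asked, and still so for the second after the job is handed in, while the arm keeps its last pose, push and grip.
It also fails if it takes over 72 s, if anything falls off the work surface, if the arm or the gripper's body presses on something with over 40 N, if the wrist force passes 120 N, or if a joint passes its speed limit or range.

## Working session

There is one attempt and no reset: what is moved stays moved. The work goes in short steps, Python scripts to look and compute and a tool call to move; the robot and the scene stay as the last step left them, time stands still between calls to the robot, and variables do not carry over. Pictures are saved under pics/ and viewed, and the job is handed in when it is done.

Besides the shell and the picture viewer there is one more tool, called after "Emit:" in YAML: its name, and indented under it one key for each argument. apply_moves: Moves the arm, as the interface text tells. Its arguments: {"type":"object","properties":{"commands":{"type":"array"}},"required":["commands"]}

```bash
mkdir -p pics; cat > h.py <<'E'
import numpy as np,cv2,json
from workcell import arm,cams
def snap(n,tag):
    c=cams.read_camera(n); cv2.imwrite(f'pics/{tag}.png',c['pixels'][:,:,::-1]); 
    np.savez(f'pics/{tag}.npz',**{k:np.array(v) for k,v in c.items()}); return c
def load(tag): return dict(np.load(f'pics/{tag}.npz',allow_pickle=True))
def ray(c,u,v):
    d=np.array([(u-c['cx'])/c['fx'],-(v-c['cy'])/c['fy'],-1.0]); T=c['T']
    d=T[:3,:3]@d; return T[:3,3],d/np.linalg.norm(d)
def onz(c,u,v,z):
    o,d=ray(c,u,v); return o+d*(z-o[2])/d[2]
def tri(l):
    A=np.zeros((3,3));b=np.zeros(3)
    for c,u,v in l:
        o,d=ray(c,u,v);P=np.eye(3)-np.outer(d,d);A+=P;b+=P@o
    p=np.linalg.solve(A,b); 
    return p,[np.linalg.norm((np.eye(3)-np.outer(d,d))@(p-o)) for o,d in [ray(*x) for x in l]]
def proj(c,p):
    q=np.linalg.inv(c['T'])@np.r_[p,1]; return c['cx']+c['fx']*q[0]/-q[2], c['cy']-c['fy']*q[1]/-q[2]
E
python3 - <<'E'
from h import *
for n in ['scene','top','wrist']:
    c=snap(n,n+'0'); print(n,c.keys(),c['fx'],c['fy'],c['cx'],c['cy'],np.round(c['T'],3).tolist())
s=arm.get_state(); print({k:np.round(v,3).tolist() for k,v in s.items()},arm.pinch_z)
E
```

```text
scene dict_keys(['pixels', 'fx', 'fy', 'cx', 'cy', 'T']) 359.41775473896683 359.41775473896683 254.00489702387145 182.90956043886987 [[0.09, -0.535, 0.84, 1.45], [0.996, 0.038, -0.083, -0.101], [0.012, 0.844, 0.536, 0.654], [0.0, 0.0, 0.0, 1.0]]
top dict_keys(['pixels', 'fx', 'fy', 'cx', 'cy', 'T']) 408.4478624552843 408.4478624552843 260.62131626459666 194.43372142873866 [[0.01, 0.998, -0.065, 0.438], [-1.0, 0.008, -0.02, -0.028], [-0.02, 0.065, 0.998, 1.234], [0.0, 0.0, 0.0, 1.0]]
wrist dict_keys(['pixels', 'fx', 'fy', 'cx', 'cy', 'T']) 335.6737992441437 335.6737992441437 256.60832861757837 191.73344326262182 [[0.411, 0.868, 0.277, 0.286], [-0.912, 0.392, 0.125, -0.446], [-0.0, -0.304, 0.953, 0.374], [0.0, 0.0, 0.0, 1.0]]
{'time_s': 0.15, 'joint_positions': [-1.285, 0.291, -0.154, 1.127, -0.0, 1.431], 'joint_vel': [-0.0, -0.003, 0.002, 0.002, -0.001, 0.0], 'effort': [0.001, -53.737, 33.152, 0.011, -0.0, -0.0], 'tcp_pos': [0.216, -0.478, 0.231], 'eef_rot': [-0.0, 0.84, -0.542, -0.0], 'ft_force': [-0.092, 0.242, -0.208], 'wrist_torque': [-0.025, 0.061, -0.011], 'finger_gap': 0.086} 0.0187
```

View pics/scene0.png

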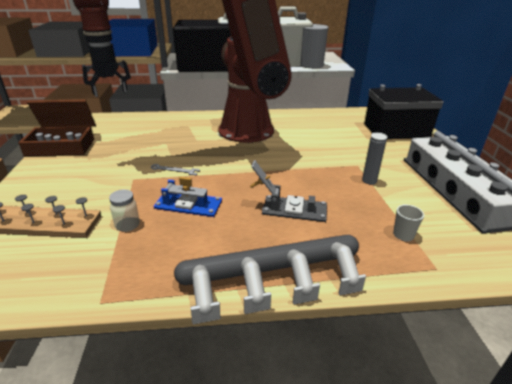

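View pics/top0.png

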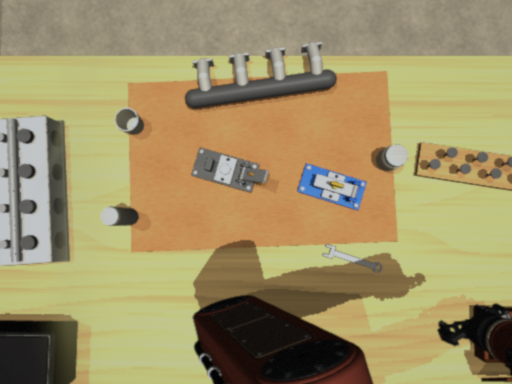

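View pics/wrist0.png

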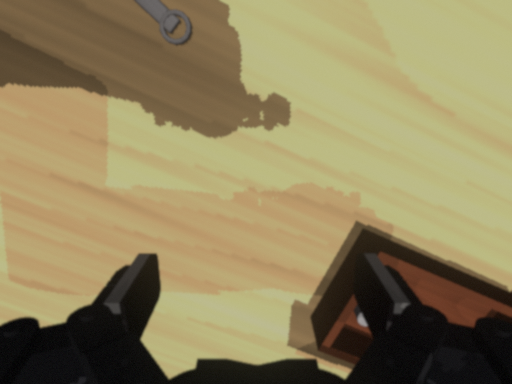

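The dark fixture is at about (230,170) in the top view and (295,205) in the scene view, with its strap leaning to −y. The blue one is a decoy. I'll zoom in next.

```bash
python3 - <<'E'
from h import *
a=load('top0')['pixels'][:,:,::-1][135:205,180:285]
b=load('scene0')['pixels'][:,:,::-1][150:230,240:340]
cv2.imwrite('pics/za.png',cv2.resize(a,None,fx=7,fy=7,interpolation=cv2.INTER_CUBIC))
cv2.imwrite('pics/zb.png',cv2.resize(b,None,fx=7,fy=7,interpolation=cv2.INTER_CUBIC))
E
```

```text
(no output)
```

View pics/za.png

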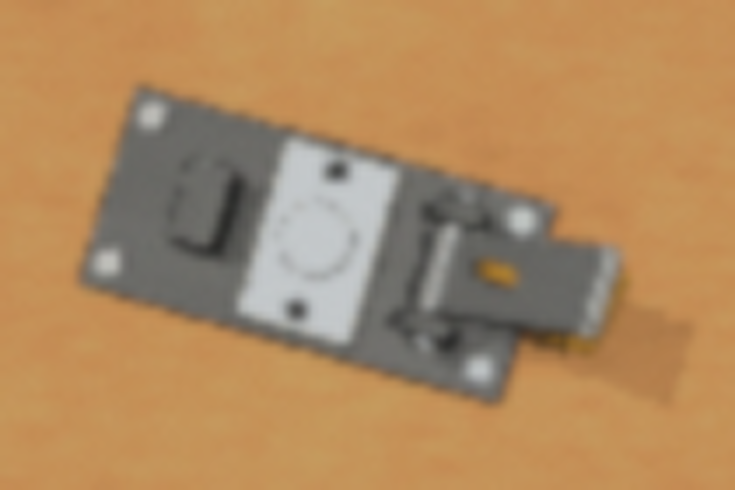

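View pics/zb.png

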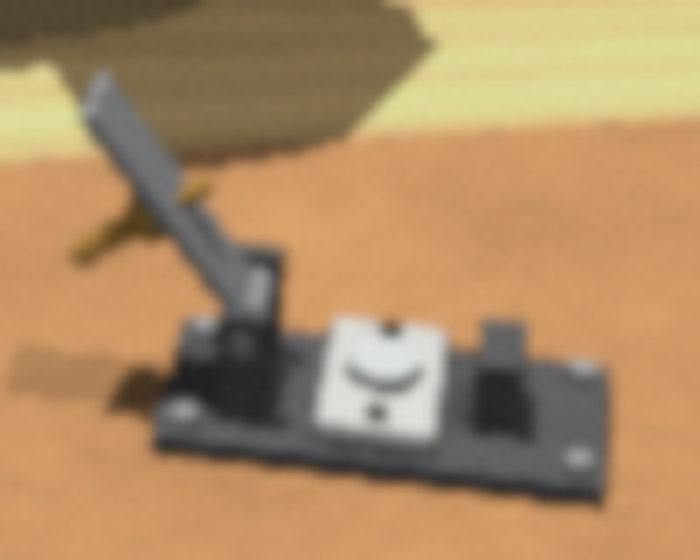

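```bash
python3 - <<'E'
from h import *
t=load('top0');s=load('scene0')
A=lambda x,y:((x+.5)/7-.5+180,(y+.5)/7-.5+135)
B=lambda x,y:((x+.5)/7-.5+240,(y+.5)/7-.5+150)
P=[onz(t,*A(*p),.012) for p in [(140,88),(80,285),(500,402),(557,207)]]
print(np.round(P,4)); c=np.mean(P,0)
x=(P[0]+P[1]-P[2]-P[3]);print('len',np.linalg.norm(x[:2])/2, 'wid',np.linalg.norm((P[0]-P[1])[:2]));yaw=np.arctan2(x[1],x[0])
print('centre',c,'yaw',np.degrees(yaw))
Q=[onz(s,*B(*p),.012) for p in [(605,370),(600,490),(155,440)]];print(np.round(Q,4))
ux=np.array([np.cos(yaw),np.sin(yaw),0]);uy=np.array([-ux[1],ux[0],0])
h=np.array([c[0],c[1],.052])-.06*ux
print('hinge',h)
for th in np.arange(1.8,2.6,.1):
    r=ux*np.cos(th)+np.array([0,0,np.sin(th)]); n=np.array([0,0,np.cos(th)])-ux*np.sin(th)
    o=[]
    for sgn in (1,-1):
      for z in(.004,-.004):
        p=h+.118*r+z*n+sgn*.018*uy
        a=np.array(proj(t,p));b=np.array(proj(s,p))
        o+=[np.round((a-[180,135])*7).astype(int).tolist(),np.round((b-[240,150])*7).astype(int).tolist()]
    print(round(th,2),o)
for n,l in dict(can=(t,(107,216),.0)).items(): pass
E
```

```text
[[0.6596 0.183  0.012 ]
 [0.5737 0.2072 0.012 ]
 [0.5247 0.0255 0.012 ]
 [0.609  0.0019 0.012 ]]
len 0.18808461865825246 wid 0.08924856910923659
centre [0.59174002 0.1044197  0.012     ] yaw 74.63498405861604
[[0.5724 0.2093 0.012 ]
 [0.6557 0.1852 0.012 ]
 [0.6082 0.0062 0.012 ]]
hinge [0.57584197 0.04656426 0.052     ]
1.8 [[490, 302], [183, 48], [470, 296], [202, 46], [517, 210], [170, 90], [496, 204], [189, 88]]
1.9 [[519, 311], [156, 53], [500, 305], [174, 50], [546, 219], [142, 96], [526, 213], [161, 92]]
2.0 [[547, 320], [130, 61], [528, 314], [147, 56], [573, 229], [115, 103], [555, 222], [133, 98]]
2.1 [[574, 329], [105, 71], [556, 323], [122, 64], [600, 238], [89, 113], [582, 232], [106, 106]]
2.2 [[598, 337], [82, 83], [582, 331], [97, 75], [624, 247], [66, 126], [608, 241], [81, 117]]
2.3 [[621, 345], [61, 97], [606, 340], [75, 87], [646, 256], [44, 140], [631, 250], [58, 130]]
2.4 [[641, 353], [42, 113], [627, 348], [54, 102], [666, 264], [24, 156], [653, 259], [37, 145]]
2.5 [[658, 360], [25, 131], [647, 355], [36, 119], [683, 272], [7, 174], [672, 267], [19, 162]]
```

Emit:
apply_moves:
  commands:
    - [[-6, -12, 0, -12, 0], [-12, -24, 0, -25, 0], [-18, -36, 0, -38, 0], [-25.3, -48, 0, -50.3, 0], [-25.3, -48, 0, -50.3, 0], [-25.3, -48, 0, -50.3, 0], [-25.3, -48, 0, -50.3, 0], [-25.3, -48, 0, -50.3, 0], [-25.3, -48, 0, -50.3, 0], [-25.3, -48, 0, -50.3, 0], [-25.3, -48, 0, -50.3, 0], [-25.3, -48, 0, -50.3, 0], [-25.3, -48, 0, -50.3, 0], [-25.3, -48, 0, -50.3, 0], [-25.3, -48, 0, -50.3, 0], [-25.3, -48, 0, -50.3, 0], [-25.3, -48, 0, -50.3, 0], [-25.3, -48, 0, -50.3, 0]]

```text
time_s: 1.65
tcp_pos: [0.5488, -0.0511, 0.2314]
eef_rot: [0.0, 0.991, -0.135, -0.0]
ft_force: [-0.2, -0.5, 0.8]
finger_gap: 0.0002
```

```bash
python3 - <<'E'
from h import *
s=arm.get_state(); print({k:np.round(v,4).tolist() for k,v in s.items()})
h=np.array([0.5758,0.0466,.052]);ux=np.array([np.cos(np.radians(74.63)),np.sin(np.radians(74.63)),0])
p=s['tcp_pos']-h;print('s',p@ux,'lat',p@np.array([-ux[1],ux[0],0]),'z',p[2])
snap('scene','scene1');snap('wrist','wrist1')
print('s,z of tcp for contact r=.103')
for th in np.radians([124,110,100,90,75,60,45,30,20,10,5,0]):
    r=.118 if th>np.pi/2 else .103
    ss=r*np.cos(th)-.004*np.sin(th)-.011; print(round(np.degrees(th)),round(ss,4),round(.103*np.sin(th)+.004*np.cos(th),4))
E
```

```text
{'time_s': 1.65, 'joint_positions': [-0.2254, 0.3407, -0.082, 1.1482, -0.0001, 1.6153], 'joint_vel': [-0.0026, -0.0029, 0.0035, -0.002, 0.0019, -0.0006], 'effort': [0.5909, -57.0063, 33.3467, 0.0009, 0.018, -0.0072], 'tcp_pos': [0.5488, -0.0511, 0.2314], 'eef_rot': [0.0001, 0.9909, -0.1345, -0.0001], 'ft_force': [-0.2438, -0.5207, 0.7757], 'wrist_torque': [-0.0504, -0.0191, 0.0029], 'finger_gap': 0.0002}
s -0.10135965256667877 lat 9.090316486996186e-05 z 0.1793924365512306
s,z of tcp for contact r=.103
124 -0.0803 0.0832
110 -0.0551 0.0954
100 -0.0354 0.1007
90 -0.015 0.103
75 0.0118 0.1005
60 0.037 0.0912
45 0.059 0.0757
30 0.0762 0.055
20 0.0844 0.039
10 0.0897 0.0218
5 0.0913 0.013
0 0.092 0.004
```

View images.

```bash
python3 - <<'E'
from h import *
b=load('scene1')['pixels'][:,:,::-1][90:230,200:340]
cv2.imwrite('pics/zc.png',np.hstack([cv2.resize(b,(400,400),interpolation=cv2.INTER_CUBIC),cv2.resize(load('wrist1')['pixels'][:,:,::-1],(400,300)).copy() if 0 else cv2.copyMakeBorder(cv2.resize(load('wrist1')['pixels'][:,:,::-1],(400,300)),0,100,0,0,0)]))
E
```

```text
(no output)
```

View pics/zc.png

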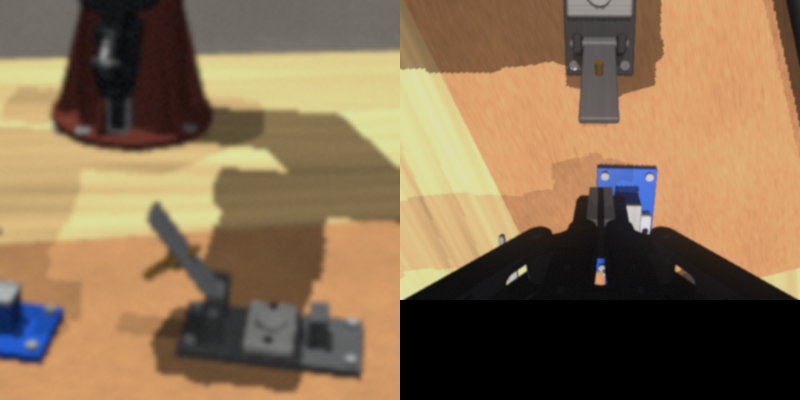

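The fingers are shut and line up with the strap's width. Next I'll descend behind the strap and push it past upright.

Emit:
apply_moves:
  commands:
    - [[0, 0, 4, 0, 0], [0, 0, 7, 0, 0], [0, 0, 9.6, 0, 0], [0, 0, 9.6, 0, 0], [0, -1, 9.6, 0, 0], [0, -2.1, 9.6, 0, 0], [0, -2.9, 9.2, 0, 0], [0, -3.7, 8.8, 0, 0], [0, -4.6, 8.4, 0, 0], [0, -5.6, 8.1, 0, 0], [0, -6.6, 7.9, 0, 0], [0, -7.6, 7.7, 0, 0], [0, -8.6, 7.6, 0, 0], [0, -9.5, 7.7, 0, 0], [0, -10.4, 7.8, 0, 0], [0, -11.3, 7.9, 0, 0], [0, -11.3, 7.9, 0, 0]]

```text
time_s: 3.17
tcp_pos: [0.5794, 0.0609, 0.1516]
eef_rot: [-0.0, 0.991, -0.133, -0.0]
ft_force: [0.1, -0.2, 0.1]
finger_gap: 0.0002
```

```bash
cat >> h.py <<'E'
def st():
    s=arm.get_state(); print({k:np.round(s[k],4).tolist() for k in ['time_s','joint_positions','tcp_pos','eef_rot','ft_force','wrist_torque','finger_gap']})
    h=np.array([0.5758,0.0466,.052]);ux=np.array([np.cos(np.radians(74.63)),np.sin(np.radians(74.63)),0])
    p=s['tcp_pos']-h;print('s',p@ux,'lat',p@np.array([-ux[1],ux[0],0]),'z',p[2])
def look(tag,box=(90,230,200,340)):
    b=snap('scene','s'+tag)['pixels'][:,:,::-1][box[0]:box[1],box[2]:box[3]]
    w=snap('wrist','w'+tag)['pixels'][:,:,::-1]
    cv2.imwrite(f'pics/l{tag}.png',np.hstack([cv2.resize(b,(400,400),interpolation=cv2.INTER_CUBIC),cv2.copyMakeBorder(cv2.resize(w,(400,300)),0,100,0,0,0)]))
E
python3 -c "
from h import *
st();look('2')"
```

```text
{'time_s': 3.1667, 'joint_positions': [-0.0214, 0.4529, -0.1272, 0.9915, 0.0011, 1.8162], 'tcp_pos': [0.5794, 0.0609, 0.1516], 'eef_rot': [-0.0005, 0.9911, -0.133, -0.0005], 'ft_force': [0.1305, -0.2372, 0.1491], 'wrist_torque': [0.0267, 0.0187, -0.0105], 'finger_gap': 0.0002}
s 0.0147248406344962 lat 0.0003297775747054487 z 0.09963566444526786
```

View pics/l2.png

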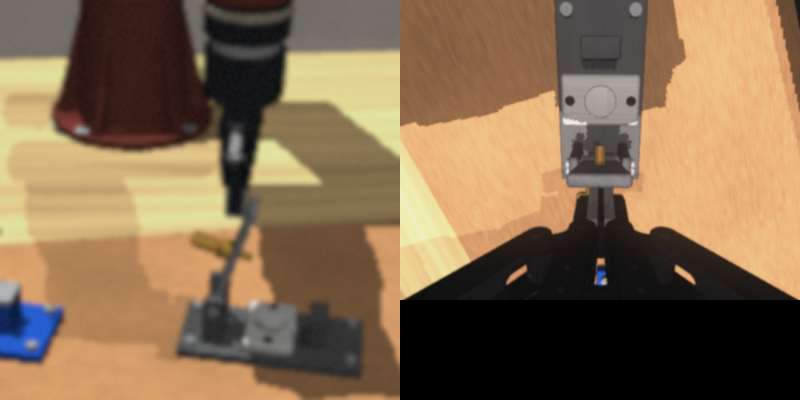

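Emit:
apply_moves:
  commands:
    - [[0, -1.2, 0.4, 0, 0], [0, -2.4, 0.9, 0, 0], [0, -3.6, 1.6, 0, 0], [0, -4.6, 2.4, 0, 0], [0, -5.6, 3.5, 0, 0], [0, -6.35, 4.5, 0, 0], [0, -6.8, 5.3, 0, 0], [0, -7.2, 6.1, 0, 0], [0, -7.5, 7.0, 0, 0], [0, -7.7, 7.8, 0, 0], [0, -7.8, 8.3, 0, 0], [0, -7.9, 8.7, 0, 0], [0, -7.9, 9.1, 0, 0], [0, -7.9, 9.4, 0, 0], [0, -7.9, 9.6, 0, 0], [0, -7.9, 9.6, 0, 0]]

```text
time_s: 4.6
tcp_pos: [0.6003, 0.1349, 0.0562]
eef_rot: [0.0, 0.991, -0.134, -0.0]
ft_force: [0.2, -0.4, 0.1]
finger_gap: -0.0001
```

```bash
python3 -c "
from h import *
st();look('3')"
```

```text
{'time_s': 4.6, 'joint_positions': [0.1024, 0.6003, -0.1494, 0.8211, -0.0002, 1.9415], 'tcp_pos': [0.6003, 0.1349, 0.0562], 'eef_rot': [0.0001, 0.991, -0.1338, -0.0], 'ft_force': [0.1833, -0.4134, 0.1073], 'wrist_torque': [-0.0302, -0.0211, 0.005], 'finger_gap': -0.0001}
s 0.09163761700942089 lat -0.00018944487222537692 z 0.004238415156104597
```

View pics/l3.png

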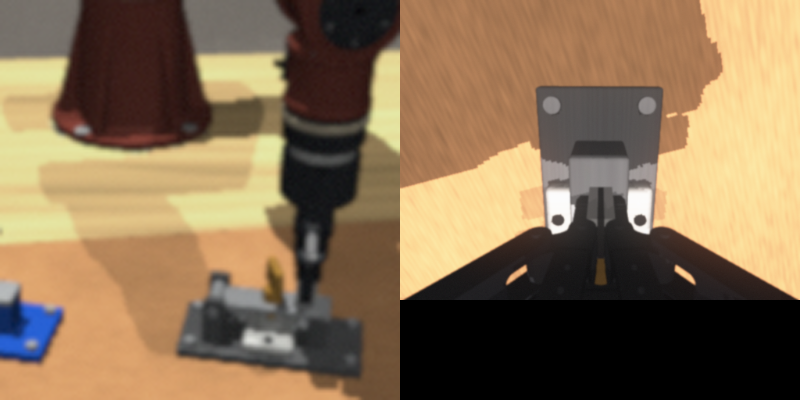

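Emit:
apply_moves:
  commands:
    - [[0, 0, 0.1, 0, 0], [0, 0, 0.2, 0, 0], [0, 0, 0.2, 0, 0]]

```text
time_s: 4.95
tcp_pos: [0.6004, 0.1349, 0.0559]
eef_rot: [0.0, 0.991, -0.134, 0.0]
ft_force: [-4.7, -2.1, 16.4]
finger_gap: 0.0001
```

Emit:
apply_moves:
  commands:
    - [[0, 0, 0.1, 0, 0], [0, 0, 0.1, 0, 0]]

```text
time_s: 5.12
tcp_pos: [0.6006, 0.1349, 0.0558]
eef_rot: [0.0, 0.991, -0.134, 0.001]
ft_force: [-9.9, -2.1, 24.8]
finger_gap: -0.0
```

Emit:
apply_moves:
  commands:
    - [[0, 0, -4, 0, 0], [0, 0, -8, 0, 0], [0, 0, -12, 0, 0], [0, 3, -15, 0, 0], [0, 6, -15, 0, 0.5], [0, 9, -15, 0, 0.5], [0, 12, -15, 0, 0.5], [0, 12, -15, 0, 0.5], [0, 12, -15, 0, 0.5]]

```text
time_s: 5.87
tcp_pos: [0.5683, 0.018, 0.2035]
eef_rot: [0.0, 0.991, -0.135, 0.0]
ft_force: [-1.1, 0.4, 0.5]
finger_gap: 0.0426
```

```bash
python3 -c "
from h import *
st();look('4',(150,230,240,340));snap('top','t4')
cv2.imwrite('pics/zd.png',cv2.resize(load('t4')['pixels'][:,:,::-1][115:225,180:320],None,fx=5,fy=5,interpolation=cv2.INTER_CUBIC))"
```

```text
{'time_s': 5.8667, 'joint_positions': [-0.0969, 0.3892, -0.0846, 1.0968, -0.0001, 1.7446], 'tcp_pos': [0.5683, 0.018, 0.2035], 'eef_rot': [0.0001, 0.9909, -0.1349, 0.0001], 'ft_force': [-1.1284, 0.4314, 0.4964], 'wrist_torque': [0.0287, -0.021, 0.0392], 'finger_gap': 0.0426}
s -0.029603126508948724 lat -0.0003117594308359859 z 0.15153067398673337
```

View pics/l4.png

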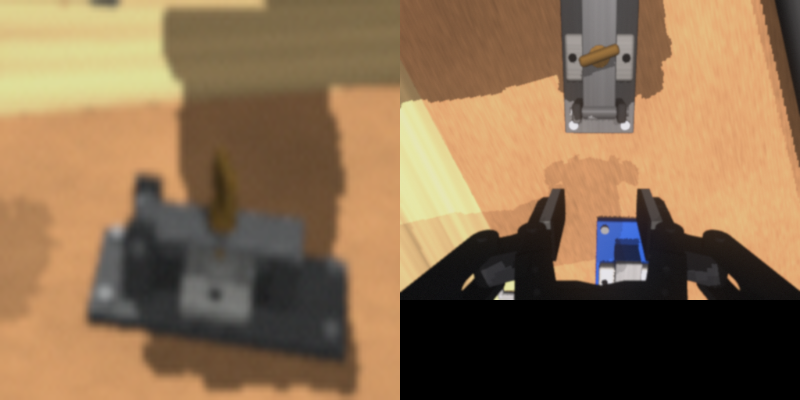

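View pics/zd.png

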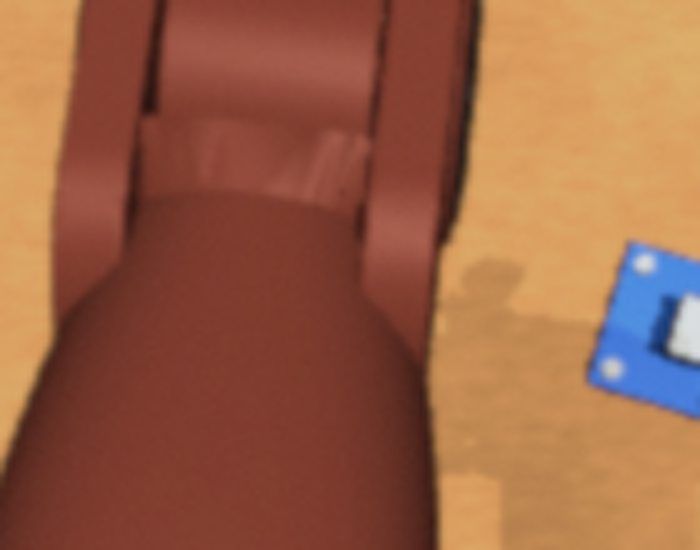

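View pics/w4.png

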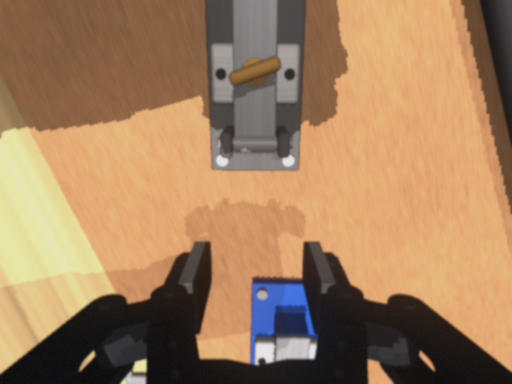

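```bash
python3 - <<'E'
from h import *
w=load('w4');im=w['pixels']
hsv=cv2.cvtColor(im,cv2.COLOR_RGB2HSV)
m=((hsv[:,:,0]>=10)&(hsv[:,:,0]<=25)&(hsv[:,:,1]>150)&(hsv[:,:,2]<190)).astype(np.uint8);m[:40]=0;m[100:]=0;m[:,:215]=0;m[:,300:]=0
n,l,s,c=cv2.connectedComponentsWithStats(m);i=1+np.argmax(s[1:,4]);print(s[i],c[i])
cv2.imwrite('pics/ze.png',cv2.resize(np.hstack([im[40:110,210:310,::-1],np.repeat((l==i)[40:110,210:310,None]*255,3,2).astype(np.uint8)]),None,fx=4,fy=4,interpolation=cv2.INTER_CUBIC))
v,u=np.nonzero(l==i)
P=np.array([onz(w,a,b,.098) for a,b in zip(u,v)])
P=P[:,:2];cc=P.mean(0);q=P-cc
U,S,V=np.linalg.svd(q,full_matrices=False);d=V[0];a=np.degrees(np.arctan2(d[1],d[0]))%180
print('centre',cc,'axis',a,'screw',a-74.63,'len',np.ptp(q@V[0]),'wid',np.ptp(q@V[1]))
ux=np.array([.265,.9642]);h=np.array([.5758,.0466]);print('expected screw centre',h+.058*ux)
for z in(.056,.098):print(proj(w,np.r_[h+.058*ux,z]))
E
```

```text
[231  59  48  24 331] [253.96072508  69.60422961]
centre [0.589171   0.10421624] axis 2.996781356995541 screw -71.63321864300445 len 0.03374468619533627 wid 0.006353210950187921
expected screw centre [0.59117   0.1025236]
(np.float64(257.2079732918694), np.float64(73.21643073888538))
(np.float64(257.3264840346832), np.float64(71.30210075823209))
```

View pics/ze.png

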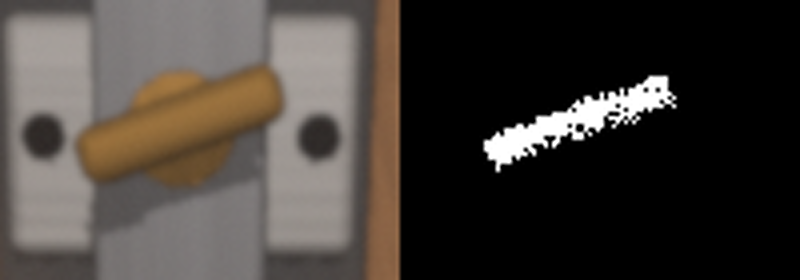

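```bash
python3 - <<'E'
from h import *
w=load('w4');im=w['pixels']
g=lambda x,y:((x+.5)/4-.5+210,(y+.5)/4-.5+40)
p=onz(w,*g(180,124),.098);print('centre',p)
a=onz(w,*g(85,140),.098);b=onz(w,*g(270,74),.098);d=b-a;print('edge axis',np.degrees(np.arctan2(d[1],d[0]))%180)
a=onz(w,*g(97,182),.098);b=onz(w,*g(280,110),.098);d=b-a;print('edge axis',np.degrees(np.arctan2(d[1],d[0]))%180)
s=arm.get_state();q=s['eef_rot'];from scipy.spatial.transform import Rotation as R
M=R.from_quat([*q[1:],q[0]]).as_matrix();print('phi',np.degrees(np.arctan2(M[1,0],M[0,0])))
for t in (p,[.59117,.10252,.098]): print('tool shift cm',100*M.T@(np.r_[t[:2],.0755]-s['tcp_pos']))
E
```

```text
centre [0.58947601 0.1034539  0.098     ]
edge axis 2.9920912938918414
edge axis 4.915935933943206
phi -15.335419475461066
tool shift cm [-0.20220834 -8.59617048 12.77952749]
tool shift cm [-0.01414203 -8.55090625 12.77952607]
```

Emit:
apply_moves:
  commands:
    - [[0, -2, 0, -7, 0.5], [0, -4, 0, -14, 0.5], [-0.1, -6, 0, -21, 0.5], [-0.1, -8, 0, -28, 0.5], [-0.1, -8.6, 0, -35, 0.5], [-0.1, -8.6, 0, -42, 0.5], [-0.1, -8.6, 0, -49, 0.5], [-0.1, -8.6, 0, -56, 0.5], [-0.1, -8.6, 0, -63, 0.5], [-0.1, -8.6, 0, -70, 0.5], [-0.1, -8.6, 0, -77, 0.5], [-0.1, -8.6, 0, -84, 0.5], [-0.1, -8.6, 0, -91, 0.5], [-0.1, -8.6, 0, -98, 0.5], [-0.1, -8.6, 0, -105, 0.5], [-0.1, -8.6, 0, -108.6, 0.5], [-0.1, -8.6, 4, -108.6, 0.5], [-0.1, -8.6, 7, -108.6, 0.5], [-0.1, -8.6, 7, -108.6, 0.5]]

```text
time_s: 7.6
tcp_pos: [0.5866, 0.1035, 0.1277]
eef_rot: [-0.003, 0.686, 0.727, -0.003]
ft_force: [-1.5, 1.5, -0.9]
finger_gap: 0.0428
```

```bash
python3 -c "
from h import *
st();look('5',(120,220,240,340))"
```

```text
{'time_s': 7.6, 'joint_positions': [0.052, 0.5028, -0.112, 0.9649, 0.0001, -0.0061], 'tcp_pos': [0.5866, 0.1035, 0.1277], 'eef_rot': [-0.0031, 0.6863, 0.7273, -0.0032], 'ft_force': [-1.4939, 1.5276, -0.8961], 'wrist_torque': [0.0044, 0.0835, -0.0285], 'finger_gap': 0.0428}
s 0.05776891898956252 lat 0.004676606927710102 z 0.07573593973791254
```

View pics/l5.png

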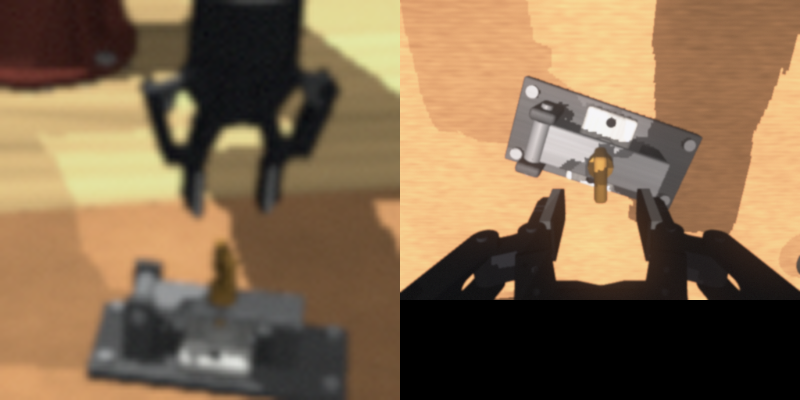

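Emit:
apply_moves:
  commands:
    - [[0, 0, 0, 0, 0.5], [0, 0, 0, 0, 0.5], [0, 0, 0, 0, 0.5]]

```text
time_s: 7.95
tcp_pos: [0.5915, 0.1029, 0.1351]
eef_rot: [0.001, 0.687, 0.727, 0.001]
ft_force: [-0.2, -0.4, 0.0]
finger_gap: 0.0427
```

```bash
python3 -c "
from h import *
st()"
```

```text
{'time_s': 7.95, 'joint_positions': [0.0504, 0.4957, -0.103, 0.9692, 0.0, -0.0063], 'tcp_pos': [0.5915, 0.1029, 0.1351], 'eef_rot': [0.001, 0.6868, 0.7269, 0.0011], 'ft_force': [-0.1803, -0.4248, 0.0191], 'wrist_torque': [-0.0441, 0.0228, 0.043], 'finger_gap': 0.0427}
s 0.0584179605661752 lat -0.0002519512777201172 z 0.08310013820812345
```

Emit:
apply_moves:
  commands:
    - [[0, 0, 2, 0, 0.5], [0, 0, 4, 0, 0.5], [0, 0, 5, 0, 0.5], [0, 0, 5.5, 0, 0.5], [0, 0, 5.8, 0, 0.5], [0, 0, 5.8, 0, 0.5], [0, 0, 5.8, 0, 0.5], [0, 0, 5.8, 0, 0.5], [0, 0, 5.8, 0, 0], [0, 0, 5.8, 0, 0], [0, 0, 5.8, 0, 0], [0, 0, 5.8, 0, 0], [0, 0, 5.8, 0, 0], [0, 0, 5.8, 0, 0], [0, 0, 5.8, 0, 0]]

```text
time_s: 9.2
tcp_pos: [0.5906, 0.1033, 0.0759]
eef_rot: [-0.0, 0.687, 0.727, 0.001]
ft_force: [-1.6, 4.0, 5.5]
finger_gap: 0.0086
```

```bash
python3 -c "
from h import *
st();look('6',(120,220,240,340))"
```

```text
{'time_s': 9.2, 'joint_positions': [0.0507, 0.5525, -0.1778, 0.8397, 0.0011, -0.0064], 'tcp_pos': [0.5906, 0.1033, 0.0759], 'eef_rot': [-0.0001, 0.6866, 0.727, 0.0007], 'ft_force': [-1.6433, 4.0193, 5.5041], 'wrist_torque': [0.7318, 0.3174, 0.0023], 'finger_gap': 0.0086}
s 0.05858750326825697 lat 0.000778003340740299 z 0.02387748407608526
```

View pics/l6.png

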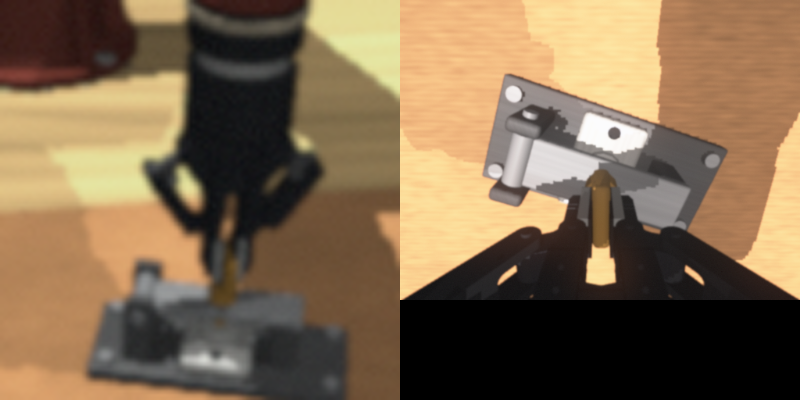

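Emit:
apply_moves:
  commands:
    - [[0, 0, 0, 6, 0], [0, 0, 0, 12, 0], [0, 0, 0, 18, 0], [0, 0, 0, 24, 0], [0, 0, 0, 30, 0], [0, 0, 0, 36, 0], [0, 0, 0, 42, 0], [0, 0, 0, 48, 0], [0, 0, 0, 54, 0], [0, 0, 0, 60, 0], [0, 0, 0, 66, 0], [0, 0, 0, 72, 0], [0, 0, 0, 78, 0], [0, 0, 0, 84, 0], [0, 0, 0, 90, 0], [0, 0, 0, 95, 0], [0, 0, 0, 98, 0], [0, 0, 0, 100, 0], [0, 0, 0, 100, 0], [0, 0, 0, 100, 0]]

```text
time_s: 10.97
tcp_pos: [0.5903, 0.1031, 0.0759]
eef_rot: [-0.0, 0.998, -0.059, 0.0]
ft_force: [-1.9, 3.4, 6.8]
finger_gap: 0.0087
```

```bash
cat >>h.py <<'E'
def phi():
    from scipy.spatial.transform import Rotation as R
    q=arm.get_state()['eef_rot'];M=R.from_quat([*q[1:],q[0]]).as_matrix();print('phi',np.degrees(np.arctan2(M[1,0],M[0,0])))
E
python3 -c "
from h import *
st();phi();look('7',(120,220,240,340))"
```

```text
{'time_s': 10.9667, 'joint_positions': [0.0505, 0.5524, -0.178, 0.8403, 0.0009, 1.7393], 'tcp_pos': [0.5903, 0.1031, 0.0759], 'eef_rot': [-0.0004, 0.9983, -0.059, 0.0001], 'ft_force': [-1.9136, 3.426, 6.8031], 'wrist_torque': [0.6577, 0.6453, -0.1046], 'finger_gap': 0.0087}
s 0.05831766808619997 lat 0.0010308225876705102 z 0.02387900878261392
phi -6.76025979474812
```

View pics/l7.png

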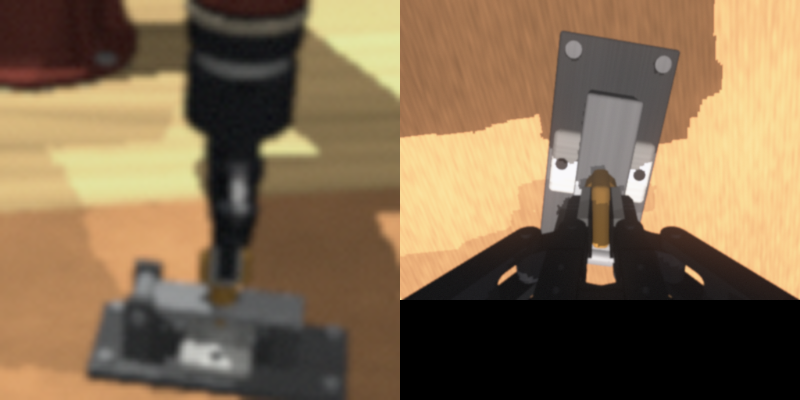

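Emit:
apply_moves:
  commands:
    - [[0, 0, 0, 2, 0], [0, 0, 0, 4, 0], [0, 0, 0, 6, 0], [0, 0, 0, 6, 0]]

```text
time_s: 11.4
tcp_pos: [0.5902, 0.1031, 0.0759]
eef_rot: [-0.0, 0.994, -0.112, -0.0]
ft_force: [-3.2, 3.6, 7.5]
finger_gap: 0.0086
```

```bash
python3 -c "
from h import *
st();phi()"
```

```text
{'time_s': 11.4, 'joint_positions': [0.0505, 0.5524, -0.178, 0.8403, 0.0009, 1.8459], 'tcp_pos': [0.5902, 0.1031, 0.0759], 'eef_rot': [-0.0004, 0.9937, -0.112, -0.0], 'ft_force': [-3.2448, 3.6026, 7.5163], 'wrist_torque': [0.7161, 0.6748, -0.0015], 'finger_gap': 0.0086}
s 0.05831528387164458 lat 0.0010672944619009512 z 0.023853904585819284
phi -12.86626215273755
```

Emit:
apply_moves:
  commands:
    - [[0, 0, 0, 1.5, 0], [0, 0, 0, 3, 0], [0, 0, 0, 3, 0]]

```text
time_s: 11.65
tcp_pos: [0.5902, 0.1031, 0.0758]
eef_rot: [-0.0, 0.99, -0.138, -0.0]
ft_force: [-2.2, 2.6, 6.9]
finger_gap: 0.0088
```

```bash
python3 -c "
from h import *
st();phi()"
```

```text
{'time_s': 11.65, 'joint_positions': [0.0506, 0.5524, -0.1781, 0.8403, 0.0008, 1.8975], 'tcp_pos': [0.5902, 0.1031, 0.0758], 'eef_rot': [-0.0004, 0.9905, -0.1377, -0.0], 'ft_force': [-2.2188, 2.5678, 6.9042], 'wrist_torque': [0.6402, 0.7091, 0.0553], 'finger_gap': 0.0088}
s 0.05831941220471423 lat 0.0011138640800251013 z 0.023841734245227793
phi -15.824367909715148
```

Emit:
apply_moves:
  commands:
    - [[0, 0, 0, 1.5, 0], [0, 0, 0, 3, 0], [0, 0, 0, 3, 0]]

```text
time_s: 11.9
tcp_pos: [0.5903, 0.1032, 0.0759]
eef_rot: [-0.0, 0.987, -0.163, 0.0]
ft_force: [-1.9, 3.0, 7.3]
finger_gap: 0.0087
```

```bash
python3 -c "
from h import *
st();phi()"
```

```text
{'time_s': 11.9, 'joint_positions': [0.0507, 0.5523, -0.178, 0.8402, 0.0007, 1.9487], 'tcp_pos': [0.5903, 0.1032, 0.0759], 'eef_rot': [-0.0004, 0.9866, -0.1629, 0.0001], 'ft_force': [-1.9305, 2.9601, 7.2886], 'wrist_torque': [0.5766, 0.5442, 1.0708], 'finger_gap': 0.0087}
s 0.058384928322733946 lat 0.0010309213083610764 z 0.02389444534213659
phi -18.745265776135312
```

Emit:
apply_moves:
  commands:
    - [[0, 0, 0, 1.5, 0], [0, 0, 0, 3, 0], [0, 0, 0, 3, 0]]

```text
time_s: 12.15
tcp_pos: [0.5903, 0.1032, 0.0759]
eef_rot: [-0.0, 0.982, -0.188, 0.0]
ft_force: [-2.7, 2.2, 6.9]
finger_gap: 0.0086
```

```bash
python3 -c "
from h import *
st();phi();look('8',(120,220,240,340))"
```

```text
{'time_s': 12.15, 'joint_positions': [0.0508, 0.5523, -0.1779, 0.8402, 0.0005, 2.0001], 'tcp_pos': [0.5903, 0.1032, 0.0759], 'eef_rot': [-0.0003, 0.9821, -0.1881, 0.0001], 'ft_force': [-2.6767, 2.1955, 6.867], 'wrist_torque': [0.4763, 0.5446, 1.621], 'finger_gap': 0.0086}
s 0.05840387355930054 lat 0.0009844408485388707 z 0.02392604226343973
phi -21.688596484733836
```

View pics/w8.png

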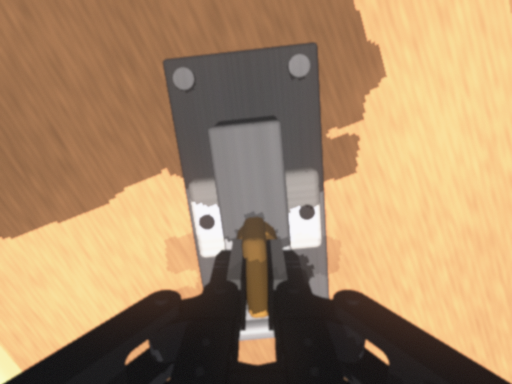

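Torque jumped to 1.6 N·m at about phi = −16 to −22°, and the wing lies along the strap in the picture, so the screw is seated. Next I'll back off to a quarter turn (phi ≈ 74.6°).

Emit:
apply_moves:
  commands:
    - [[0, 0, 0, -3, 0], [0, 0, 0, -6, 0], [0, 0, 0, -6, 0], [0, 0, 0, -6, 0]]

```text
time_s: 12.58
tcp_pos: [0.5902, 0.1031, 0.0759]
eef_rot: [-0.0, 0.991, -0.137, -0.0]
ft_force: [-3.5, 3.5, 7.8]
finger_gap: 0.0087
```

```bash
python3 -c "
from h import *
st();phi()"
```

```text
{'time_s': 12.5833, 'joint_positions': [0.0506, 0.5524, -0.1781, 0.8403, 0.0008, 1.8956], 'tcp_pos': [0.5902, 0.1031, 0.0759], 'eef_rot': [-0.0004, 0.9906, -0.1367, -0.0], 'ft_force': [-3.4515, 3.4589, 7.825], 'wrist_torque': [0.6873, 0.6838, 0.0581], 'finger_gap': 0.0087}
s 0.05832108734193271 lat 0.0011189017458370879 z 0.023856547691090114
phi -15.713469809175114
```

Emit:
apply_moves:
  commands:
    - [[0, 0, 0, -6, 0], [0, 0, 0, -12, 0], [0, 0, 0, -18, 0], [0, 0, 0, -24, 0], [0, 0, 0, -30, 0], [0, 0, 0, -36, 0], [0, 0, 0, -42, 0], [0, 0, 0, -48, 0], [0, 0, 0, -54, 0], [0, 0, 0, -60, 0], [0, 0, 0, -66, 0], [0, 0, 0, -72, 0], [0, 0, 0, -78, 0], [0, 0, 0, -84, 0], [0, 0, 0, -88, 0], [0, 0, 0, -90.3, 0], [0, 0, 0, -90.3, 0], [0, 0, 0, -90.3, 0], [0, 0, 0, -90.3, 0], [0, 0, 0, -90.3, 0]]

```text
time_s: 14.25
tcp_pos: [0.5906, 0.1032, 0.0759]
eef_rot: [-0.0, 0.796, 0.606, 0.001]
ft_force: [-1.6, 3.4, 6.5]
finger_gap: 0.0089
```

```bash
python3 -c "
from h import *
st();phi();look('9',(120,220,240,340))"
```

```text
{'time_s': 14.25, 'joint_positions': [0.0506, 0.5524, -0.1778, 0.8398, 0.001, 0.3199], 'tcp_pos': [0.5906, 0.1032, 0.0759], 'eef_rot': [-0.0002, 0.7956, 0.6058, 0.0006], 'ft_force': [-1.6233, 3.4395, 6.4807], 'wrist_torque': [0.6557, 0.3247, 0.0462], 'finger_gap': 0.0089}
s 0.05851024790656886 lat 0.0007553556637549088 z 0.023903210702532117
phi 74.57041652100119
```

View pics/w9.png

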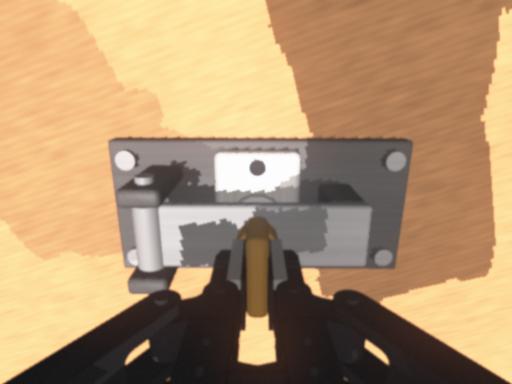

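View pics/s9.png

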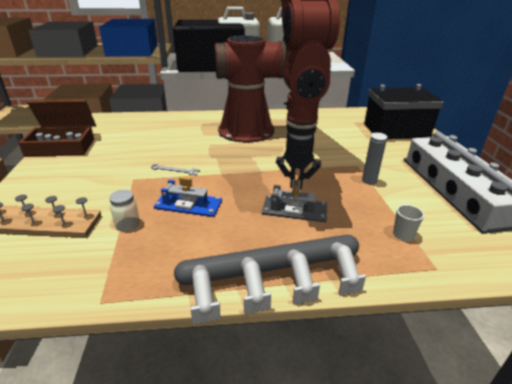

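The picture shows the wing square across the strap at (257,275). The base plate edges are level in the image, so the tool lines up with the fixture. The strap lies flat, and the bystanders are where they were.

```bash
python3 -c "
from workcell import arm
print(arm.finish_job())"
```

```text
the job is handed in; nothing more can be done
None
```

The clamp is shut, the thumbscrew was seated and backed off a quarter turn, and I handed the job in still gripping it. The clock stood at about 14.4 s of the 72 s allowed.

- **Strap:** I pushed it over with the shut fingers and pressed it onto the rest post. It met the firm stop at 55.8 mm above the bench (56 mm expected), with 25 N pressing down.
- **Seating:** I gripped the wing and turned it clockwise about 108°. The wrist torque then jumped to 1.6 N·m with the wing lying along the strap. The tool turned about 6° past where the wing stopped, and the torque fell back as I reversed, so I saw no sign of slip.
- **Back-off:** I finished with the tool at 74.6°, which puts the wing square across the strap. The wrist torque about the screw axis was about 0.05 N·m and the finger gap 8.9 mm.
- **Last pictures:** The strap lies flat, the wing is square across it, and the jar, can, cup and wrench look unmoved. I judged the bystanders by eye only.
- **Disagreements:**
  - The wrist camera and the top camera differed by about 2 mm on where the screw's axis is; I gripped midway between.
  - The finger gap reads slightly under the 10 mm wing, which I took to be the pads squeezing.
  - I did not test nudging the flange.

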